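Rake two pine sticks into rows against the batten

ROBOT

A 6-joint arm with a two-finger parallel gripper is mounted at the origin on the work surface. World frame = base frame: x ahead of the robot, y to its left, z up, the work surface at z = 0. Lengths are in m, angles in degrees, forces in N, time in s.
With the tool pointing down it reaches from about 0.3 to 0.875 m from the base axis. Payload 6.4 kg.
Tool frame: the origin (TCP) lies on the centre line of the jaws, within the pads' length; the fingertips stand 19 mm ahead of it and the grasp point (between the pads) is the TCP (finger_overhang is the distance from the TCP to the fingertips, in m); z points along the fingers, y is the line along which they close (so a half turn about z gives the same grasp; the last joint's range is limited). The gripper opens to 85 mm and grips with 20 to 120 N. Pads are 22 mm wide; open, the fingers measure 114 mm over their backs; the gripper's body (76 mm by 85 mm) begins 54 mm behind the grasp point. The pads swing forward as they close: fully open they stand 13 mm farther back than shut.
Start: joints at [-11.82, 10.359, 92.074, -0, 77.567, -11.82], TCP at [0.575, 0, 0.216] pointing down, gripper open.
Joint ranges: [-171.53, 171.53], [-51.25, 118.39], [17.06, 147.69], [-65.23, 245.23], [0, 150.52], [-178.68, 178.68]. Speed limits (degrees/s): [147.25, 147.25, 172.46, 180, 180, 180].

INTERFACE

Orientations are given as a 3x3 rotation matrix whose columns are the frame's x, y, z axes.
In Python, from bench import read_state, read_camera, job_done, finger_overhang gives the robot as it stands.
- The arm moves only by the tool drive_tool, never from a script. Its argument "deltas" is a list of rows, each an object with "xyz": the shift along the tool's x, y, z in mm, a list of three; "turn": the turn, a rotation vector about the tool's x, y, z in rad, a list of three; "claw": the closure, from 0 (fully open) to 1 (shut). A call has 1 to 20 rows; each row shifts and turns the commanded pose from where the row before left it, along the tool's axes as they then stand; what a row does not reach is not made up. A row lasts 1/10 s, in which the tool goes at most 50 mm and 8.59 degrees, less where a joint would pass 70% of its speed; a pose out of reach is approached as far as the arm can. A call with a gripper value outside its range is refused whole. The fingers move at their own pace and stop on an object; "grip_force" is the grip in N (left out, the last holds). Time passes only in rows, so rows that do not move let the fingers close. It gives the time, the measured TCP pose, the force, the opening and the grip force at its end, in the units of the state.
- read_state(): the state, without advancing time (a new reading comes with each control period).
- read_camera(name): name is "scene" or "side" or "wrist"; returns a dict with "image" (480x640x3 uint8, blue, green, red), "fx", "fy", "cx", "cy" (pixels), "camera_from_world" (4x4, takes a point from world to camera coordinates). Camera axes: x right, y up, looking along -z (the intrinsics and any distortion apply to the point x, -y, -z); pixel columns grow to the right and rows downward; lengths in m; the calibration is good to about 2 mm. A picture is of the moment at which its call begins. There is no depth.
- job_done(): hands the job in; it is judged then, once.
The state is a dict: "clock": time; "joint_positions": joint angles; "joint_velocities": joint speeds; "effort": joint torques, N m; "position": TCP position; "tool_rot": TCP orientation; "wrist_force": force on the tool from outside, world axes, zero at the start; "ft_torque": the same for the moment, N m; "opening": opening from 0.0 (shut) to 1.0 (fully open); "grasp_force": force on a finger pad.
Only numpy, scipy, OpenCV 4.12 (cv2) and the standard library are available. Lean on these libraries where they do the work, as an engineer would, in place of code of your own. Each camera call takes 0.05 s, during which the arm holds its last target. There are 200 camera calls.

TASK

Pick up the wooden toothed rake by its handle and use its teeth to comb the two scattered pine sticks up against the dark batten, so that they lie flat on the bench in two neat rows, side by side and parallel to it, in front of its middle. Do not touch the sticks with the gripper; when they are in place, set the rake down on its teeth, clear of the sticks.

Things in the scene. Friction and masses are not known exactly. Their poses are not given: they have to be found in the camera images.
- batten: Dark wooden batten fixed to the bench, 320 x 30 x 25 mm high; place and yaw (up to 15 deg) vary. Origin: at bench height, middle of the long face that the sticks go against. x along it; y points straight out of that face over the open bench, to the robot's left, where sticks and rake start (the wood fills y = -30 to 0 mm); z up.
- stick_a: Loose pine stick, 18 x 18 mm square, 150 mm long, about 35 g, flat on the bench. Origin: centre of its underside; x along its length. The one nearer the batten: starts 55 to 75 mm from the face to its origin, within 25 mm of the batten's middle along it, up to 23 deg askew.
- stick_b: Second pine stick, like stick_a, same axes. Starts farther out, 155 to 175 mm from the batten's face to its origin, within 25 mm of the middle, up to 23 deg askew.
- rake: Wooden rake, 170 g, stands on 8 teeth and a heel; head towards batten, up to 30 deg askew. Origin: bench height under the grip point (centre of mass). x along handle to head, y across. Level handle 20 mm wide, x -150 to 51, z 24 to 44 mm. Head x 51 to 69, y -99 to 99, top z 44; teeth below it to z 0, front face x 69, gaps 12 mm; heel x -148 to -132. Not the brush with black bristles.
Mind the look-alikes: they are no part of the job. Leave any green look-alike of the stick_b alone.

How it is judged (in metres and radians):
On the way, in this order (a step that is already met when the one before it is completed fails the run):
1. the rake is held in the gripper (contact force between the fingers and rake above 1 N), for 0.2 s.
2. with the rake still in the gripper, both sticks lie in rows against the batten (y of stick_a in the frame of batten between 0 and 0.043 m and x of stick_a in the frame of batten between -0.07 and 0.07 m and angle between the x axis of each of stick_a, stick_b and the x axis of batten, either way round below 0.19 rad and height (world z) of each of stick_a, stick_b below 0.008 m and angle between each of stick_a, stick_b's own z axis and vertical below 0.15 rad and y of stick_b in the frame of batten between 0 and 0.043 m and x of stick_b in the frame of batten between -0.07 and 0.07 m and contact force between the fingers and rake above 1 N), for 0.2 s.
At the end, for the whole second after the job is handed in: Both sticks lie flat, parallel to the batten within 11 degrees, centres at most 43 mm out from its face (touching rows: 9 and 27 mm) and within 70 mm of its middle along it; the rake stands on teeth and heel on the bench, touching no stick; all at rest (y of stick_a in the frame of batten between 0 and 0.043 m and x of stick_a in the frame of batten between -0.07 and 0.07 m and angle between the x axis of each of stick_a, stick_b and the x axis of batten, either way round below 0.19 rad and height (world z) of each of stick_a, stick_b below 0.008 m and angle between each of stick_a, stick_b's own z axis and vertical below 0.15 rad and y of stick_b in the frame of batten between 0 and 0.043 m and x of stick_b in the frame of batten between -0.07 and 0.07 m and linear speed of each of rake, stick_a, stick_b below 0.02 m/s and height (world z) of rake below 0.006 m and angle between rake's own z axis and vertical below 0.12 rad and contact force between rake and stick_a below 0.05 N and contact force between rake and stick_b below 0.05 N).
It fails at once if a stick is touched by the gripper or arm instead of the rake (contact force between any of the fingers, the arm and stick_a above 0.5 N or contact force between any of the fingers, the arm and stick_b above 0.5 N).
It also fails if it takes over 45 s, if anything falls off the work surface, if the arm or the gripper's body presses on something with over 40 N, if the wrist force passes 120 N, or if a joint passes its speed limit or range.

## Working session

There is one attempt and no reset: what is moved stays moved. The work goes in short steps, Python scripts to look and compute and a tool call to move; the robot and the scene stay as the last step left them, time stands still between calls to the robot, and variables do not carry over. Pictures are saved under pics/ and viewed, at most 13 in all, crops included, and the job is handed in when it is done.

Besides the shell and the picture viewer there is one more tool, called after "Emit:" as name([rows], argument=value, ...), one row to a line, values as JSON. drive_tool: Moves the arm, as the interface text tells. Its arguments: {"type":"object","properties":{"deltas":{"type":"array","items":{"type":"object","properties":{"xyz":{"type":"array","items":{"type":"number"}},"turn":{"type":"array","items":{"type":"number"}},"claw":{"type":"number"}}}},"grip_force":{"type":"number"}},"required":["deltas"]}

```bash
mkdir -p pics
python3 - <<'E'
from bench import *
import cv2
for n in("scene","side"):
    c=read_camera(n); cv2.imwrite(f"pics/{n}0.png",c["image"]); print(n,c["fx"],c["cx"],c["cy"],c["camera_from_world"].round(3).tolist() if hasattr(c["camera_from_world"],'round') else c["camera_from_world"], c.keys())
s=read_state(); print(s["clock"],s["position"],s["tool_rot"],s["opening"])
E
```

```text
scene 570.7083571444941 319.1519902025307 246.23429537141038 [[-0.376, 0.926, -0.001, 0.141], [-0.573, -0.232, 0.786, 0.265], [0.728, 0.297, 0.618, -1.354], [0.0, 0.0, 0.0, 1.0]] dict_keys(['image', 'fx', 'fy', 'cx', 'cy', 'camera_from_world'])
side 437.43323303072464 311.90596253119173 247.2240326121943 [[0.991, -0.13, 0.009, -0.511], [0.082, 0.675, 0.733, -0.106], [-0.102, -0.726, 0.68, -0.666], [0.0, 0.0, 0.0, 1.0]] dict_keys(['image', 'fx', 'fy', 'cx', 'cy', 'camera_from_world'])
0.1 [5.74478288e-01 1.13519828e-04 2.14898093e-01] [[-1.84765253e-05  9.99998792e-01 -1.55440365e-03]
 [ 9.99999956e-01  1.89355099e-05  2.95266005e-04]
 [ 2.95295082e-04 -1.55439812e-03 -9.99998748e-01]] 0.9994692717565594
```

View pics/scene0.png

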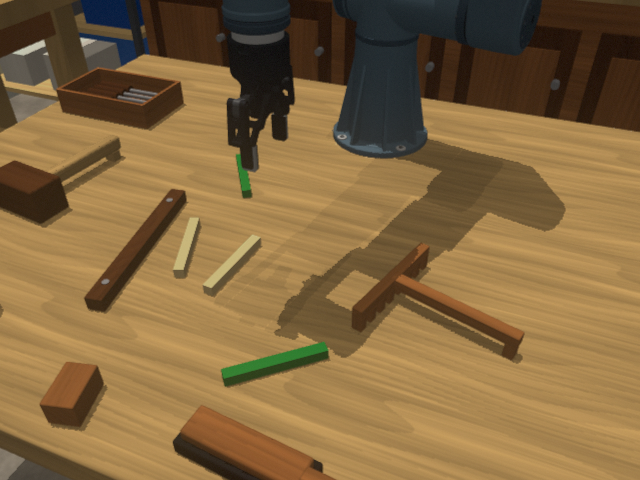

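View pics/side0.png

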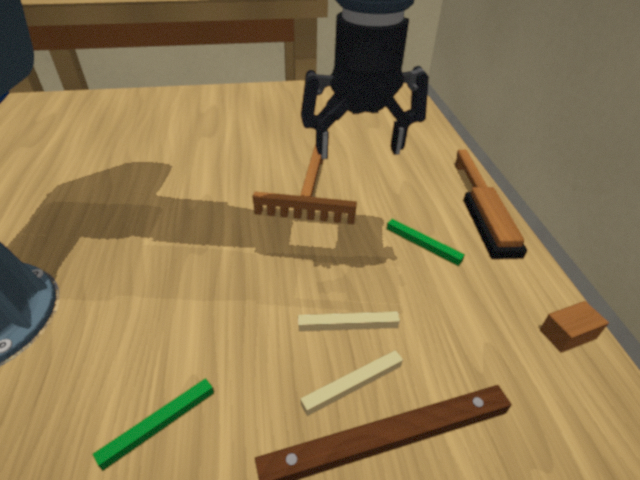

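Scene view: the rake has its head at (390,285) and handle end at (515,340), with teeth and no black bristles. The brush at (250,450) has black bristles, so it isn't the rake. The dark batten runs from (95,300) to (178,195), and the block at (30,190) is a mallet. The pale sticks are at (187,247) (stick_a, nearer the batten) and (232,265) (stick_b). The sticks at (244,175) and (275,363) are green look-alikes.

```bash
cat > h.py <<'E'
import numpy as np,cv2
from bench import *
def ray(c,p,z):
    M=np.array(c["camera_from_world"]);R=M[:3,:3];o=-R.T@M[:3,3]
    p=np.atleast_2d(np.array(p,float))
    d=np.c_[(p[:,0]-c["cx"])/c["fx"],-(p[:,1]-c["cy"])/c["fy"],-np.ones(len(p))]@R
    return (o+d*((z-o[2])/d[:,2])[:,None])[:,:2]
def rects(c,mask,z,amin=60):
    out=[]
    for k in cv2.findContours(mask,cv2.RETR_EXTERNAL,cv2.CHAIN_APPROX_NONE)[0]:
        if cv2.contourArea(k)<amin: continue
        w=ray(c,k[:,0,:],z)*1000
        (x,y),(a,b),t=cv2.minAreaRect(w.astype(np.float32))
        if a<b: a,b,t=b,a,t+90
        out.append((k[:,0,:].mean(0).round(),np.round([x,y,a,b,(t+90)%180-90],1)))
    return out
def pale(im):
    h=cv2.cvtColor(im,cv2.COLOR_BGR2HSV)
    return cv2.inRange(h,(18,40,195),(35,125,255))
E
python3 - <<'E'
from h import *
B={"side":[(291,459),(478,402)],"scene":[(105,281),(169.5,199.5)]}
for n in B:
    c=read_camera(n);im=c["image"];h=cv2.cvtColor(im,cv2.COLOR_BGR2HSV)
    for u in ([(350,382),(350,320),(300,250)] if n=="side" else [(187,240),(232,262),(250,300),(440,295),(400,260)]): print(n,u,h[u[1],u[0]])
    for r in rects(c,pale(im),.018): print("pale",*r)
    print("batten",ray(c,B[n],.025)*1000)
    if n=="scene":
        m=cv2.inRange(h,(4,120,60),(13,255,255))
        for r in rects(c,m,.044): print("red",*r)
        cv2.imwrite("pics/crop.png",cv2.resize(im[225:375,330:540],None,fx=3.8,fy=3.8,interpolation=cv2.INTER_CUBIC))
E
```

```text
side (350, 382) [ 25  74 203]
side (350, 320) [ 25  76 206]
side (300, 250) [ 19 122 123]
pale [457. 455.] [ 644.8 -295.2   49.5    7.8  -86.2]
pale [110. 405.] [ 237.4 -180.4   77.     6.4   85.3]
pale [351. 379.] [ 546.3 -182.4  148.8   17.    21.6]
pale [312. 354.] [ 496.6 -137.5   70.3    8.   -89.1]
pale [223. 406.] [ 377.3 -183.3  209.4   12.2  -88.6]
pale [536. 382.] [ 784.8 -204.7  184.    11.3  -88.9]
pale [345. 317.] [558.5 -78.2 150.9  32.   -7.1]
pale [271. 333.] [442.9 -94.3  96.8   9.   86.2]
pale [191. 342.] [331.5 -93.4 144.3  17.7 -89.9]
pale [178. 317.] [307.5 -51.   64.3   7.7 -89.7]
pale [127. 334.] [238.8 -69.4 129.2   8.7  86.5]
pale [416. 345.] [ 642.6 -131.1  194.    17.6   88.9]
pale [522. 280.] [853.5 -41.9  84.6   7.1  88.7]
pale [462. 303.] [738.1 -69.7 189.5  18.5  89.9]
pale [438. 282.] [715.2 -24.6 133.1   8.9 -89.6]
pale [440. 210.] [785.5 161.6 251.1  16.3  89.5]
pale [283. 173.] [493.6 320.4 148.7   9.  -88.2]
pale [205. 170.] [331.8 355.  218.   20.5  89.1]
pale [391. 164.] [737.2 343.3 234.4  28.7  86.5]
pale [431. 145.] [849.1 395.8 169.9  17.7 -8
[... 1002 characters left out ...]
]
red [623.  97.] [-386.6  514.6  470.9   96.3   -1.7]
red [337.  72.] [-241.5 -197.3  189.8   32.1   20.2]
red [513.  81.] [-387.6  245.3  469.6  215.9   -0.6]
red [577.  85.] [-452.   420.1  602.6   49.    -2.5]
red [449.  72.] [-374.6   82.1  451.    44.2    8.5]
red [422.  64.] [-386.5    3.   477.5   31.4   12.8]
red [151.  38.] [-275.7 -829.7  314.2   22.6   38.4]
red [305.  49.] [-384.1 -371.2  531.9  100.1   22.7]
red [568.  24.] [-895.   371.8  204.6   83.8   86.3]
red [337.  36.] [-537.6 -305.   408.5   40.3   21.1]
red [191.  35.] [-383.1 -759.3  642.6  186.5   32.6]
red [589.  10.] [-1103.6   427.9   314.3   203.8    86.8]
red [146.   9.] [ -521.3 -1022.7   241.5    27.6    38.4]
```

View pics/crop.png

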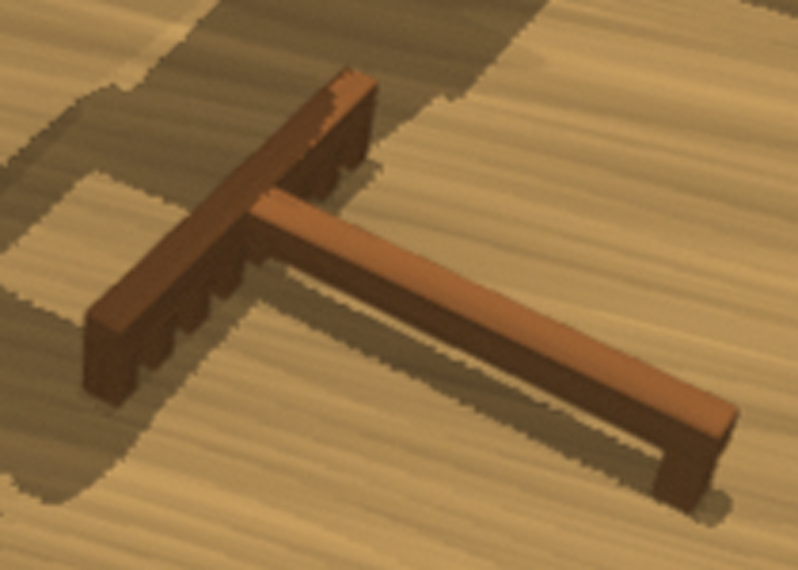

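Run:
```python
from h import *
c=read_camera("scene")
p=np.array([(88,316),(348,68),(123,335),(378,84),(737,411),(716,440),(272,192),(250,210)])/3.8+[330,225]
w=ray(c,p,.044)*1000;print(w.round(1))
hc=w[:4].mean(0);he=w[4:6].mean(0);d=hc-he
print(hc,he,np.linalg.norm(d),"head-norm yaw",np.degrees(np.arctan2(d[1],d[0])))
d1=w[1]-w[0];print(np.linalg.norm(d1),np.degrees(np.arctan2(d1[1],d1[0])))
u=d/np.linalg.norm(d);print("grip",hc-60*u,he+150*u)
```

```text
[[619.  152.6]
 [429.9 206.9]
 [623.7 168.4]
 [436.1 221.8]
 [576.6 388.8]
 [594.1 383.4]
 [522.6 198.4]
 [536.7 193.2]]
[527.17358758 187.43846618] [585.3615556  386.08495654] 206.99340027404276 head-norm yaw -106.32647950875108
196.7435260170102 163.97691938494876
grip [544.04020302 245.01899486] [543.195017   242.13363483]
```

Emit:
drive_tool([
  {"xyz": [15,-2,6],"claw": 0},
  {"xyz": [30,-4,13],"claw": 0},
  {"xyz": [35,-4,14],"claw": 0},
  {"xyz": [35,-4,14],"claw": 0},
  {"xyz": [35,-4,14],"claw": 0},
  {"xyz": [35,-4,14],"claw": 0},
  {"xyz": [30,-4,13],"claw": 0},
  {"xyz": [18,-3,8],"claw": 0},
  {"xyz": [10.5,-2,4],"claw": 0},
  {"turn": [0,0,0.095],"claw": 0},
  {"turn": [0,0,0.095],"claw": 0},
  {"turn": [0,0,0.095],"claw": 0},
  {"claw": 0},
  {"claw": 0},
])

```text
invalid input at $.deltas[0]: expected keys xyz, turn, claw
```

Run:
```python
from h import *
s=read_state();print(s["clock"],s["position"],s["tool_rot"].round(4).tolist() if hasattr(s["tool_rot"],"round") else s["tool_rot"],s["wrist_force"])
c=read_camera("side");h=cv2.cvtColor(c["image"],cv2.COLOR_BGR2HSV)
for r in rects(c,cv2.inRange(h,(50,120,40),(75,255,255)),.018): print("green",*r)
c=read_camera("wrist");cv2.imwrite("pics/w1.png",c["image"])
m=np.array(c["camera_from_world"])
def pr(x,y,z):
    q=m@[x,y,z,1]; return q[0]/-q[2]*c["fx"]+c["cx"],-q[1]/-q[2]*c["fy"]+c["cy"]
print(pr(.5435,.2435,.044),pr(.5272,.1874,.044),pr(.585,.386,.044))
```

```text
0.25 [5.74731968e-01 7.42716085e-05 2.15248701e-01] [[0.0, 1.0, -0.0008], [1.0, -0.0, 0.0002], [0.0002, -0.0008, -1.0]] [-0.77581615 -1.03887798 -0.21957251]
green [153. 424.] [ 297.5 -210.3  148.1   24.5   33.6]
green [425. 241.] [723.1  69.  150.4  31.4 -47.8]
(np.float64(273.88346455576414), np.float64(-142.84358567183403)) (np.float64(253.61139948044104), np.float64(-46.36476945292742)) (np.float64(338.22451612808476), np.float64(-448.2577824373818))
```

View pics/w1.png

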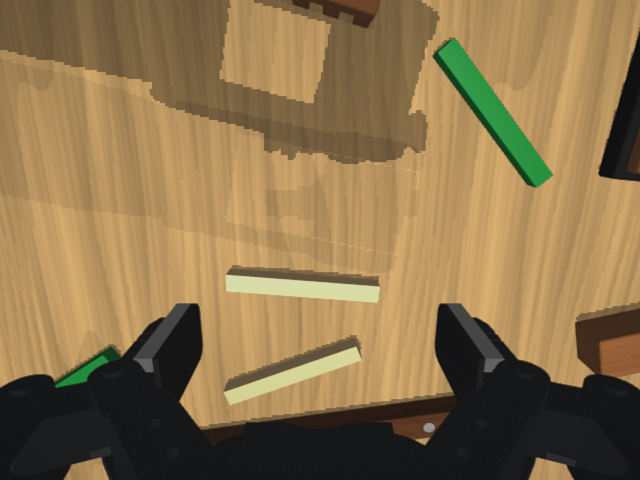

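The call was refused because every row needs all its keys. The wrist view (arm not yet moved) shows both pale sticks at (302,287) and (293,372), and the green look-alike at (492,112).

Emit:
drive_tool([
  {"xyz": [15,-2,6],"turn": [0,0,0],"claw": 0},
  {"xyz": [30,-4,13],"turn": [0,0,0],"claw": 0},
  {"xyz": [35,-4,14],"turn": [0,0,0],"claw": 0},
  {"xyz": [35,-4,14],"turn": [0,0,0],"claw": 0},
  {"xyz": [35,-4,14],"turn": [0,0,0],"claw": 0},
  {"xyz": [35,-4,14],"turn": [0,0,0],"claw": 0},
  {"xyz": [30,-4,13],"turn": [0,0,0],"claw": 0},
  {"xyz": [18,-3,8],"turn": [0,0,0],"claw": 0},
  {"xyz": [10.5,-2,4],"turn": [0,0,0],"claw": 0},
  {"xyz": [0,0,0],"turn": [0,0,0.095],"claw": 0},
  {"xyz": [0,0,0],"turn": [0,0,0.095],"claw": 0},
  {"xyz": [0,0,0],"turn": [0,0,0.095],"claw": 0},
  {"xyz": [0,0,0],"turn": [0,0,0],"claw": 0},
  {"xyz": [0,0,0],"turn": [0,0,0],"claw": 0},
])

```text
clock: 1.75
position: [0.544, 0.2435, 0.1158]
tool_rot: [[0.279, 0.96, 0.0], [0.96, -0.279, 0.0], [0.0, 0.0, -1.0]]
wrist_force: [-0.1, 0.2, 0.5]
opening: 0.997
grasp_force: 0.0
```

Run:
```python
from h import *
s=read_state();print(s["clock"],s["position"],np.array(s["tool_rot"]).round(4).tolist(),s["wrist_force"])
c=read_camera("wrist");im=c["image"].copy()
m=np.array(c["camera_from_world"])
u=np.array([np.cos(np.radians(-106.3)),np.sin(np.radians(-106.3))]);v=np.array([-u[1],u[0]]);g=np.array([.5435,.2435])
for a,b in[(0,.01),(0,-.01),(.069,.099),(.069,-.099),(-.15,.01),(-.15,-.01),(.051,.01),(.051,-.01)]:
    w=g+a*u+b*v;q=m@[w[0],w[1],.044,1];p=(q[0]/-q[2]*c["fx"]+c["cx"],q[1]/q[2]*c["fy"]+c["cy"]);print(a,b,np.round(p))
    cv2.circle(im,(int(p[0]),int(p[1])),3,(255,0,0),-1)
cv2.imwrite("pics/w2.png",im)
```

```text
1.75 [0.543976   0.24351094 0.11577709] [[0.279, 0.9603, 0.0001], [0.9603, -0.279, 0.0], [0.0001, 0.0001, -1.0]] [-0.09780459  0.2236381   0.50755326]
0 0.01 [336. 245.]
0 -0.01 [303. 245.]
0.069 0.099 [470. 345.]
0.069 -0.099 [169. 345.]
-0.15 0.01 [341. -41.]
-0.15 -0.01 [301. -41.]
0.051 0.01 [335. 321.]
0.051 -0.01 [304. 321.]
```

View pics/w2.png

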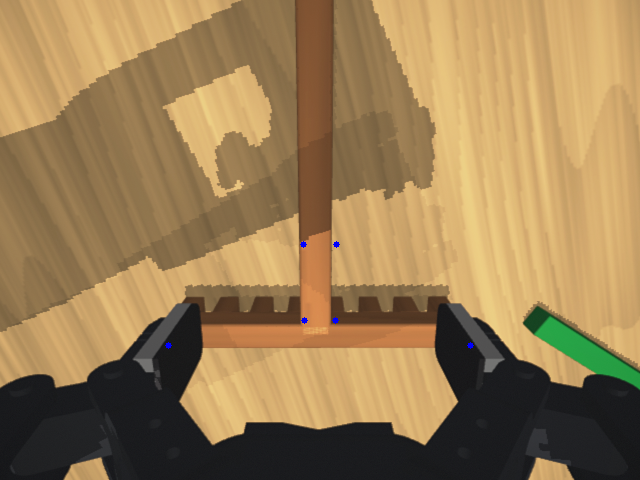

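The wrist view shows the toothed rake, with its handle at columns 300–332 and head at row 347. My predicted points are within about 2 mm of it, so this is confirmed as the rake. I'll descend with a 2 mm shift in y, then grip.

Emit:
drive_tool([
  {"xyz": [-1,-2,10],"turn": [0,0,0],"claw": 0},
  {"xyz": [0,0,20],"turn": [0,0,0],"claw": 0},
  {"xyz": [0,0,20],"turn": [0,0,0],"claw": 0},
  {"xyz": [0,0,16],"turn": [0,0,0],"claw": 0},
  {"xyz": [0,0,10],"turn": [0,0,0],"claw": 0},
  {"xyz": [0,0,6],"turn": [0,0,0],"claw": 0},
  {"xyz": [0,0,0],"turn": [0,0,0],"claw": 0},
  {"xyz": [0,0,0],"turn": [0,0,0],"claw": 1},
  {"xyz": [0,0,0],"turn": [0,0,0],"claw": 1},
  {"xyz": [0,0,0],"turn": [0,0,0],"claw": 1},
  {"xyz": [0,0,0],"turn": [0,0,0],"claw": 1},
  {"xyz": [0,0,0],"turn": [0,0,0],"claw": 1},
  {"xyz": [0,0,0],"turn": [0,0,0],"claw": 1},
  {"xyz": [0,0,0],"turn": [0,0,0],"claw": 1},
  {"xyz": [0,0,0],"turn": [0,0,0],"claw": 1},
], grip_force=80)

```text
clock: 3.3
position: [0.5418, 0.2431, 0.0337]
tool_rot: [[0.281, 0.96, 0.0], [0.96, -0.281, 0.0], [0.0, 0.0, -1.0]]
wrist_force: [-0.8, -0.1, 0.5]
opening: 0.001
grasp_force: 0.0
```

Run:
```python
from h import *
s=read_state();print(s)
a=read_camera("scene")["image"];b=read_camera("side")["image"]
x=cv2.resize(a[170:370,300:540],(480,400));y=cv2.resize(b[80:280,220:460],(480,400))
cv2.imwrite("pics/g1.png",cv2.resize(np.hstack([x,y]),(800,333)))
```

```text
{'clock': 3.3, 'joint_positions': array([1.27265893e+01, 2.53474379e+01, 9.60763064e+01, 1.94093080e-03,
       5.85741464e+01, 2.90540987e+01]), 'joint_velocities': array([ 0.11081253, -0.04123237, -0.04554516,  0.12613427,  0.03001016,
       -0.0176798 ]), 'effort': array([ 1.94186978e-03, -5.08606195e+01, -2.86675107e+01, -6.74112925e-05,
        7.97004668e-04,  2.25197277e-05]), 'position': array([0.54181921, 0.24314534, 0.03371224]), 'tool_rot': array([[ 2.81144456e-01,  9.59665459e-01,  2.95424342e-05],
       [ 9.59665459e-01, -2.81144457e-01,  3.63067412e-05],
       [ 4.31480171e-05,  1.81434146e-05, -9.99999999e-01]]), 'wrist_force': array([-0.799791  , -0.10706681,  0.46229544]), 'ft_torque': array([ 0.00665037,  0.00177348, -0.03394805]), 'grasp_force': 0.0, 'opening': 0.0010129184240757843}
```

View pics/g1.png

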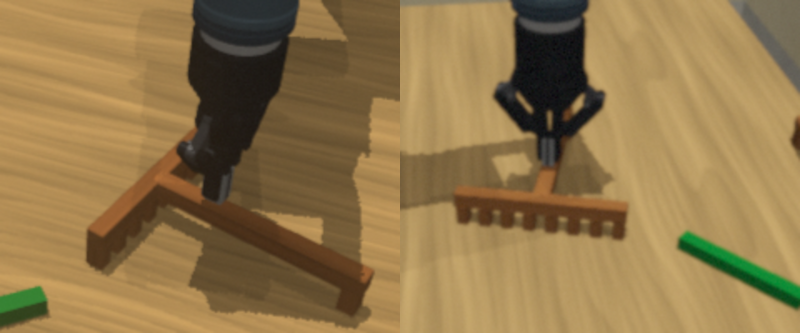

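Run:
```python
from h import *
import bench
print(finger_overhang() if callable(finger_overhang) else finger_overhang)
for n,f in(("scene",lambda p:((p[0]-300)/.6,(p[1]-170)/.6)),("side",lambda p:(400+(p[0]-220)/.6,(p[1]-80)/.6))):
    c=read_camera(n);m=np.array(c["camera_from_world"])
    for z in(.015,.034,.044,.06,.08):
        q=m@[.5418,.2431,z,1];p=(q[0]/-q[2]*c["fx"]+c["cx"],q[1]/q[2]*c["fy"]+c["cy"]);print(n,z,np.round(p),np.round(f(p)))
c=read_camera("scene");a=c["image"][230:310,380:460];c=read_camera("side");b=c["image"][120:200,270:350]
cv2.imwrite("pics/g2.png",cv2.resize(np.hstack([a,b]),(800,400),interpolation=cv2.INTER_CUBIC))
```

```text
0.019
scene 0.015 [425. 305.] [208. 224.]
scene 0.034 [426. 295.] [210. 209.]
scene 0.044 [427. 291.] [211. 201.]
scene 0.06 [428. 283.] [213. 188.]
scene 0.08 [430. 273.] [216. 171.]
side 0.015 [309. 192.] [549. 186.]
side 0.034 [309. 184.] [549. 173.]
side 0.044 [309. 180.] [549. 166.]
side 0.06 [310. 173.] [549. 155.]
side 0.08 [310. 164.] [549. 140.]
```

View pics/g2.png

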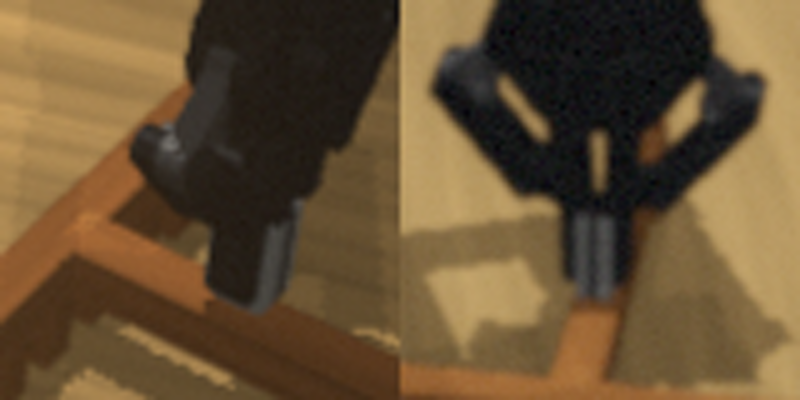

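Run:
```python
from h import *
def pr(c,P):
    q=np.array(c["camera_from_world"])@[*P,1];return np.round((q[0]/-q[2]*c["fx"]+c["cx"],q[1]/q[2]*c["fy"]+c["cy"]))
c=read_camera("side");d=read_camera("scene")
for z in(.19,.2,.21,.22,.23,.24,.25): print(z,pr(c,(.532,0,z)),pr(c,(.617,0,z)),pr(d,(.617,0,z)))
s=read_state();w=read_camera("wrist");M=np.array(w["camera_from_world"]);o=-M[:3,:3].T@M[:3,3]
print(o, np.array(s["tool_rot"]).T@(o-s["position"]), s["position"])
print(pr(w,(.5418,.2431,.015)),pr(w,(.5418,.2431,.044)))
```

```text
0.19 [326. 191.] [387. 186.] [253. 202.]
0.2 [326. 185.] [388. 180.] [252. 196.]
0.21 [326. 178.] [389. 174.] [252. 190.]
0.22 [326. 172.] [390. 168.] [251. 183.]
0.23 [327. 165.] [391. 161.] [251. 177.]
0.24 [327. 159.] [392. 155.] [250. 171.]
0.25 [327. 152.] [393. 148.] [250. 164.]
[0.56066321 0.31249489 0.19139339] [ 0.07186949 -0.00141723 -0.15769462] [0.54181665 0.24312962 0.03369719]
[321. 278.] [322. 305.]
```

The fingertips show about 30 mm higher in both views than the stated TCP implies. They shut just above the handle at z≈45 mm, and the same offset is there in the start pictures. I'll reopen, check by eye from the force reading, and go 28 mm lower.

Emit:
drive_tool([
  {"xyz": [0,0,-5],"turn": [0,0,0],"claw": 0},
  {"xyz": [0,0,0],"turn": [0,0,0],"claw": 0},
  {"xyz": [0,0,0],"turn": [0,0,0],"claw": 0},
  {"xyz": [0,0,0],"turn": [0,0,0],"claw": 0},
  {"xyz": [0,0,0],"turn": [0,0,0],"claw": 0},
  {"xyz": [0,0,0],"turn": [0,0,0],"claw": 0},
  {"xyz": [0,0,0],"turn": [0,0,0],"claw": 0},
  {"xyz": [0,0,8],"turn": [0,0,0],"claw": 0},
  {"xyz": [0,0,8],"turn": [0,0,0],"claw": 0},
  {"xyz": [0,0,8],"turn": [0,0,0],"claw": 0},
  {"xyz": [0,0,6],"turn": [0,0,0],"claw": 0},
  {"xyz": [0,0,3],"turn": [0,0,0],"claw": 0},
  {"xyz": [0,0,0],"turn": [0,0,0],"claw": 0},
])

```text
clock: 5.05
position: [0.5413, 0.243, 0.0049]
tool_rot: [[0.281, 0.96, -0.001], [0.96, -0.281, -0.0], [-0.001, -0.001, -1.0]]
wrist_force: [0.9, 0.0, 0.0]
opening: 0.998
grasp_force: 0.0
```

Emit:
drive_tool([
  {"xyz": [0,0,0],"turn": [0,0,0],"claw": 1},
  {"xyz": [0,0,0],"turn": [0,0,0],"claw": 1},
  {"xyz": [0,0,0],"turn": [0,0,0],"claw": 1},
  {"xyz": [0,0,0],"turn": [0,0,0],"claw": 1},
  {"xyz": [0,0,0],"turn": [0,0,0],"claw": 1},
  {"xyz": [0,0,0],"turn": [0,0,0],"claw": 1},
  {"xyz": [0,0,0],"turn": [0,0,0],"claw": 1},
])

```text
clock: 5.75
position: [0.5423, 0.2433, 0.0062]
tool_rot: [[0.281, 0.96, 0.001], [0.96, -0.281, 0.0], [0.001, 0.001, -1.0]]
wrist_force: [-0.7, -0.2, 4.5]
opening: 0.217
grasp_force: 79.6
```

Gripped: 80 N, opening about 18 mm. Next I'll lift 30 mm, turn square to the batten (−0.445 rad), and carry the rake behind stick_b.

Emit:
drive_tool([
  {"xyz": [0,0,-10],"turn": [0,0,0],"claw": 1},
  {"xyz": [0,0,-15],"turn": [0,0,0],"claw": 1},
  {"xyz": [0,0,-7],"turn": [0,0,0],"claw": 1},
  {"xyz": [0,0,0],"turn": [0,0,-0.065],"claw": 1},
  {"xyz": [0,0,0],"turn": [0,0,-0.1],"claw": 1},
  {"xyz": [0,0,0],"turn": [0,0,-0.12],"claw": 1},
  {"xyz": [0,0,0],"turn": [0,0,-0.1],"claw": 1},
  {"xyz": [0,0,0],"turn": [0,0,-0.06],"claw": 1},
  {"xyz": [-10,-3,0],"turn": [0,0,0],"claw": 1},
  {"xyz": [-25,-7,0],"turn": [0,0,0],"claw": 1},
  {"xyz": [-35,-8,0],"turn": [0,0,0],"claw": 1},
  {"xyz": [-35,-8,0],"turn": [0,0,0],"claw": 1},
  {"xyz": [-35,-8,0],"turn": [0,0,0],"claw": 1},
  {"xyz": [-35,-8,0],"turn": [0,0,0],"claw": 1},
  {"xyz": [-18,-6,0],"turn": [0,0,0],"claw": 1},
  {"xyz": [-7,-2,0],"turn": [0,0,0],"claw": 1},
  {"xyz": [0,0,10],"turn": [0,0,0],"claw": 1},
  {"xyz": [0,0,0],"turn": [0,0,0],"claw": 1},
  {"xyz": [0,0,0],"turn": [0,0,0],"claw": 1},
])

```text
clock: 7.65
position: [0.5237, 0.0388, 0.0271]
tool_rot: [[-0.16, 0.987, -0.001], [0.987, 0.16, 0.0], [0.001, -0.001, -1.0]]
wrist_force: [-0.8, 0.1, -2.0]
opening: 0.218
grasp_force: 78.9
```

Run:
```python
from h import *
s=read_state();print(s["clock"],s["position"],np.array(s["tool_rot"]).round(3).tolist(),s["wrist_force"],s["grasp_force"])
n=np.array([-.16,.987]);t=np.array([.987,.16]);r=s["position"][:2]*1000-[570.4,-243.8];print("batten xy",r@t,r@n)
a=read_camera("scene")["image"];b=read_camera("side")["image"]
x=a[150:390,80:400];y=b[150:450,230:550]
cv2.imwrite("pics/m1.png",np.hstack([cv2.resize(x,(400,300)),cv2.resize(y,(320,300))]))
```

```text
7.65 [0.52371159 0.03881411 0.02705516] [[-0.16, 0.987, -0.001], [0.987, 0.16, 0.0], [0.001, -0.001, -1.0]] [-0.83093003  0.09615762 -2.02131296] 78.86647582054138
batten xy -0.8632066911554053 286.41026875976604
```

View pics/m1.png

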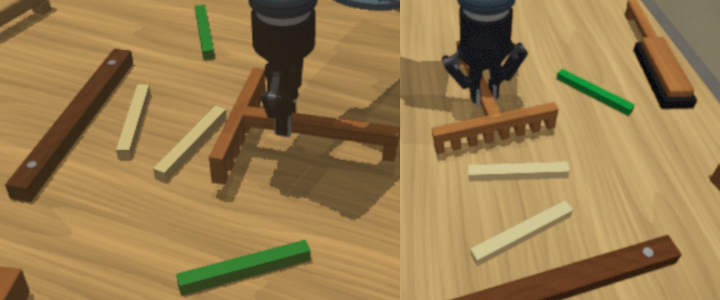

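The rake is held level, square to the batten and behind stick_b. I'll lower it to about 1 mm above the bench and comb.

Emit:
drive_tool([
  {"xyz": [0,0,10],"turn": [0,0,0],"claw": 1},
  {"xyz": [0,0,6],"turn": [0,0,0],"claw": 1},
  {"xyz": [0,0,3.5],"turn": [0,0,0],"claw": 1},
  {"xyz": [0,0,0],"turn": [0,0,0],"claw": 1},
  {"xyz": [0,0,0],"turn": [0,0,0],"claw": 1},
])

```text
clock: 8.25
position: [0.5242, 0.0377, 0.008]
tool_rot: [[-0.159, 0.987, -0.0], [0.987, 0.159, 0.0], [0.0, -0.0, -1.0]]
wrist_force: [0.1, -0.2, -2.7]
opening: 0.216
grasp_force: 78.9
```

Emit:
drive_tool([
  {"xyz": [-5,0,0],"turn": [0,0,0],"claw": 1},
  {"xyz": [-8,0,0],"turn": [0,0,0],"claw": 1},
  {"xyz": [-8,0,0],"turn": [0,0,0],"claw": 1},
  {"xyz": [-8,0,0],"turn": [0,0,0],"claw": 1},
  {"xyz": [-8,0,0],"turn": [0,0,0],"claw": 1},
  {"xyz": [-8,0,0],"turn": [0,0,0],"claw": 1},
  {"xyz": [-8,0,0],"turn": [0,0,0],"claw": 1},
  {"xyz": [-8,0,0],"turn": [0,0,0],"claw": 1},
  {"xyz": [-8,0,0],"turn": [0,0,0],"claw": 1},
  {"xyz": [-8,0,0],"turn": [0,0,0],"claw": 1},
  {"xyz": [-8,0,0],"turn": [0,0,0],"claw": 1},
  {"xyz": [-8,0,0],"turn": [0,0,0],"claw": 1},
  {"xyz": [-8,0,0],"turn": [0,0,0],"claw": 1},
  {"xyz": [-8,0,0],"turn": [0,0,0],"claw": 1},
  {"xyz": [-8,0,0],"turn": [0,0,0],"claw": 1},
  {"xyz": [-8,0,0],"turn": [0,0,0],"claw": 1},
  {"xyz": [-8,0,0],"turn": [0,0,0],"claw": 1},
  {"xyz": [-5,0,0],"turn": [0,0,0],"claw": 1},
  {"xyz": [0,0,0],"turn": [0,0,0],"claw": 1},
])

```text
clock: 10.15
position: [0.5465, -0.0994, 0.0082]
tool_rot: [[-0.159, 0.987, 0.0], [0.987, 0.159, -0.0], [-0.0, 0.0, -1.0]]
wrist_force: [0.4, 0.1, -1.7]
opening: 0.216
grasp_force: 78.8
```

Run:
```python
from h import *
s=read_state();print(s["clock"],s["position"],s["wrist_force"],s["grasp_force"])
n=np.array([-.16,.987]);t=np.array([.987,.16]);r=s["position"][:2]*1000-[570.4,-243.8];print("batten xy",r@t,r@n)
a=read_camera("scene")["image"];b=read_camera("side")["image"]
x=a[160:340,60:300];y=b[240:480,230:550]
cv2.imwrite("pics/m2.png",np.hstack([cv2.resize(x,(400,300)),cv2.resize(y,(400,300))]))
for nm in("scene","side"):
    c=read_camera(nm)
    for p,q in rects(c,pale(c["image"]),.018):
        if 440<q[0]<680 and -240<q[1]<-80 and abs(q[4])<40: v=(q[:2]-[570.4,-243.8]);print(nm,"x",v@t,"y",v@n,q)
```

```text
10.15 [ 0.54651388 -0.09937717  0.00824124] [ 0.41583905  0.13573628 -1.71934005] 78.83839845657349
batten xy -0.46794398181276725 146.36710831387356
scene x -16.8695 y 49.025900000000014 [ 545.9 -198.1  146.1   15.6    9.3]
side x -75.34299999999999 y 16.366700000000023 [ 493.4 -239.7   44.3   26.8    9.8]
side x -26.390899999999927 y 16.53470000000001 [ 541.7 -231.7   52.    26.9    8.7]
```

View pics/m2.png

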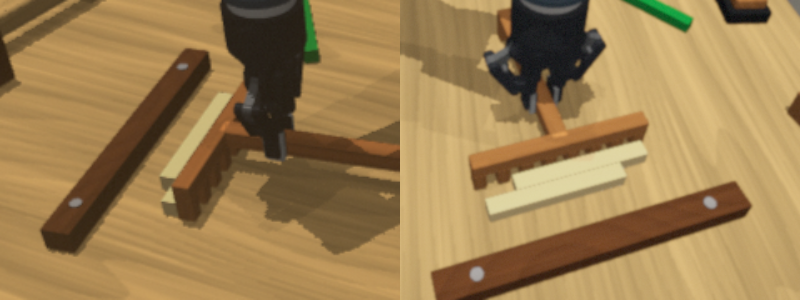

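Both sticks are aligned, parallel and stacked in front of the teeth. About 41 mm is left to the batten.

Emit:
drive_tool([
  {"xyz": [-5,0,0],"turn": [0,0,0],"claw": 1},
  {"xyz": [-8,0,0],"turn": [0,0,0],"claw": 1},
  {"xyz": [-8,0,0],"turn": [0,0,0],"claw": 1},
  {"xyz": [-6,0,0],"turn": [0,0,0],"claw": 1},
  {"xyz": [-4,0,0],"turn": [0,0,0],"claw": 1},
  {"xyz": [-3,0,0],"turn": [0,0,0],"claw": 1},
  {"xyz": [-2,0,0],"turn": [0,0,0],"claw": 1},
  {"xyz": [-2,0,0],"turn": [0,0,0],"claw": 1},
  {"xyz": [0,0,0],"turn": [0,0,0],"claw": 1},
  {"xyz": [0,0,0],"turn": [0,0,0],"claw": 1},
  {"xyz": [0,0,0],"turn": [0,0,0],"claw": 1},
])

```text
clock: 11.45
position: [0.5523, -0.136, 0.0082]
tool_rot: [[-0.159, 0.987, -0.0], [0.987, 0.159, -0.0], [-0.0, -0.0, -1.0]]
wrist_force: [-0.8, 0.2, -1.4]
opening: 0.22
grasp_force: 78.9
```

Nothing has made contact yet, so I'll press on in 1 mm steps.

Emit:
drive_tool([
  {"xyz": [-1,0,0],"turn": [0,0,0],"claw": 1},
  {"xyz": [-1,0,0],"turn": [0,0,0],"claw": 1},
  {"xyz": [-1,0,0],"turn": [0,0,0],"claw": 1},
  {"xyz": [0,0,0],"turn": [0,0,0],"claw": 1},
  {"xyz": [0,0,0],"turn": [0,0,0],"claw": 1},
])

```text
clock: 11.95
position: [0.5527, -0.1387, 0.0081]
tool_rot: [[-0.159, 0.987, -0.0], [0.987, 0.159, 0.0], [0.0, -0.0, -1.0]]
wrist_force: [-0.8, 2.5, -0.1]
opening: 0.22
grasp_force: 79.1
```

Run:
```python
from h import *
s=read_state();n=np.array([-.16,.987]);t=np.array([.987,.16]);r=s["position"][:2]*1000-[570.4,-243.8];print("batten xy",r@t,r@n,s["wrist_force"])
a=read_camera("scene")["image"];b=read_camera("side")["image"]
x=a[180:330,70:270];y=b[300:480,240:480]
cv2.imwrite("pics/m3.png",np.hstack([cv2.resize(x,(400,300)),cv2.resize(y,(400,300))]))
```

```text
batten xy -0.6473488668494908 106.52581840992853 [-0.83972616  2.47935789 -0.12932449]
```

View pics/m3.png

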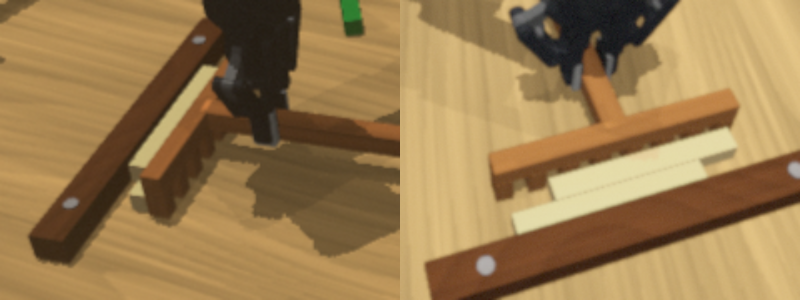

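The sticks are in rows against the batten, with about 2.5 N contact. I'll press 1 mm more, hold, then back off 60 mm and lower.

Emit:
drive_tool([
  {"xyz": [-1,0,0],"turn": [0,0,0],"claw": 1},
  {"xyz": [0,0,0],"turn": [0,0,0],"claw": 1},
  {"xyz": [0,0,0],"turn": [0,0,0],"claw": 1},
  {"xyz": [0,0,0],"turn": [0,0,0],"claw": 1},
  {"xyz": [2,0,0],"turn": [0,0,0],"claw": 1},
  {"xyz": [5,0,0],"turn": [0,0,0],"claw": 1},
  {"xyz": [10,0,0],"turn": [0,0,0],"claw": 1},
  {"xyz": [15,0,0],"turn": [0,0,0],"claw": 1},
  {"xyz": [15,0,0],"turn": [0,0,0],"claw": 1},
  {"xyz": [10,0,0],"turn": [0,0,0],"claw": 1},
  {"xyz": [5,0,0],"turn": [0,0,0],"claw": 1},
  {"xyz": [0,0,1],"turn": [0,0,0],"claw": 1},
  {"xyz": [0,0,0.5],"turn": [0,0,0],"claw": 1},
  {"xyz": [0,0,0],"turn": [0,0,0],"claw": 1},
  {"xyz": [0,0,0],"turn": [0,0,0],"claw": 1},
])

```text
clock: 13.55
position: [0.5432, -0.0793, 0.0067]
tool_rot: [[-0.159, 0.987, 0.0], [0.987, 0.159, -0.0], [-0.0, 0.0, -1.0]]
wrist_force: [0.5, 0.7, -2.1]
opening: 0.214
grasp_force: 78.8
```

Run:
```python
from h import *
s=read_state();print(s["clock"],s["position"],s["wrist_force"],s["ft_torque"])
n=np.array([-.16,.987]);t=np.array([.987,.16])
for nm in("scene","side"):
    c=read_camera(nm)
    for p,q in rects(c,pale(c["image"]),.018):
        if 440<q[0]<680 and -260<q[1]<-150 and abs(q[4])<40: v=(q[:2]-[570.4,-243.8]);print(nm,"x",v@t,"y",v@n,q)
```

```text
13.55 [ 0.5432337  -0.07929648  0.00667105] [ 0.545823    0.70051732 -2.11395027] [-0.02081148 -0.01221748 -0.01755245]
scene x 17.67629999999998 y 28.434300000000007 [ 583.3 -212.9  145.9   15.5    8.8]
scene x -16.33659999999995 y 10.44790000000001 [ 552.6 -236.1  145.5   14.5    9.4]
```

The sticks are at y=10 and 28 mm, x=−16 and +18 mm, parallel to within 1°. Next I'll lower until the bench takes the rake's weight.

Emit:
drive_tool([
  {"xyz": [0,0,0.5],"turn": [0,0,0],"claw": 1},
  {"xyz": [0,0,0.5],"turn": [0,0,0],"claw": 1},
  {"xyz": [0,0,0.5],"turn": [0,0,0],"claw": 1},
  {"xyz": [0,0,0],"turn": [0,0,0],"claw": 1},
  {"xyz": [0,0,0],"turn": [0,0,0],"claw": 1},
])

```text
clock: 14.15
position: [0.5432, -0.0791, 0.0062]
tool_rot: [[-0.159, 0.987, -0.0], [0.987, 0.159, -0.0], [-0.0, -0.0, -1.0]]
wrist_force: [-3.4, 0.4, 7.7]
opening: 0.217
grasp_force: 80.2
```

The rake is on the bench (7.7 N up). Releasing slowly and then rising.

Emit:
drive_tool([
  {"xyz": [0,0,-0.5],"turn": [0,0,0],"claw": 0.6},
  {"xyz": [0,0,0],"turn": [0,0,0],"claw": 0.3},
  {"xyz": [0,0,0],"turn": [0,0,0],"claw": 0},
  {"xyz": [0,0,0],"turn": [0,0,0],"claw": 0},
  {"xyz": [0,0,0],"turn": [0,0,0],"claw": 0},
  {"xyz": [0,0,0],"turn": [0,0,0],"claw": 0},
  {"xyz": [0,0,-5],"turn": [0,0,0],"claw": 0},
  {"xyz": [0,0,-15],"turn": [0,0,0],"claw": 0},
  {"xyz": [0,0,-30],"turn": [0,0,0],"claw": 0},
  {"xyz": [0,0,-40],"turn": [0,0,0],"claw": 0},
  {"xyz": [0,0,-40],"turn": [0,0,0],"claw": 0},
  {"xyz": [0,0,-20],"turn": [0,0,0],"claw": 0},
  {"xyz": [0,0,0],"turn": [0,0,0],"claw": 0},
])

```text
clock: 15.45
position: [0.546, -0.0797, 0.1612]
tool_rot: [[-0.16, 0.987, 0.008], [0.987, 0.16, -0.003], [-0.005, 0.008, -1.0]]
wrist_force: [-0.3, -0.3, -0.2]
opening: 1.001
grasp_force: 0.0
```

Run:
```python
from h import *
n=np.array([-.16,.987]);t=np.array([.987,.16])
a=read_camera("scene");b=read_camera("side")
for nm,c in(("scene",a),("side",b)):
    for p,q in rects(c,pale(c["image"]),.018):
        if 440<q[0]<680 and -260<q[1]<-150 and abs(q[4])<40: v=(q[:2]-[570.4,-243.8]);print(nm,"x",v@t,"y",v@n,q)
cv2.imwrite("pics/m4.png",np.hstack([cv2.resize(a["image"][150:390,80:400],(400,300)),cv2.resize(b["image"][210:450,230:550],(400,300))]))
```

```text
scene x 17.663000000000004 y 27.727400000000017 [ 583.4 -213.6  145.1   14.1    9.2]
scene x -16.0885 y 10.103800000000005 [ 552.9 -236.4  144.1   13.8    9.4]
```

View pics/m4.png

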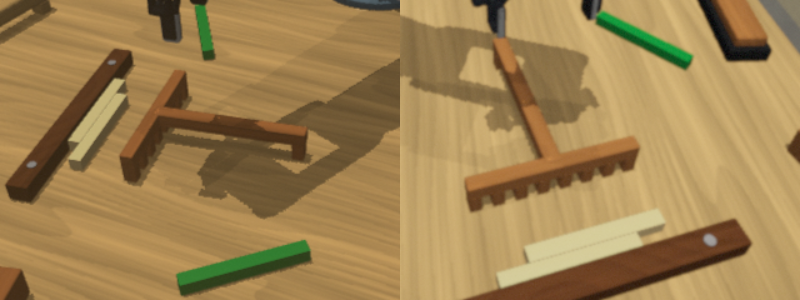

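The rake stands on its teeth and heel, clear of the sticks. Both sticks lie in rows against the batten and the gripper is free.

```bash
python3 -c "
from bench import *
print(job_done())"
```

```text
the job is handed in; nothing more can be done
None
```

I combed both sticks into parallel rows against the batten, centres about 10 and 28 mm out from its face and within 18 mm of its middle, and set the rake down on its teeth clear of them. I handed the job in at about 15.5 s; no verdict was returned.

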